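# Square a handle blank into the corner of fence and stop

## Robot

A 7-joint arm with a two-finger parallel gripper is mounted at the origin on the work surface. World frame = base frame: x ahead of the robot, y to its left, z up, the work surface at z = 0. Lengths are in m, angles in rad, forces in N, time in s.
With the tool pointing down it reaches from about 0.35 to 0.9 m from the base axis. Payload 19.9 kg.
Tool frame: the origin (TCP) lies between the finger pads; the fingertips stand 11 mm ahead of it and the grasp point (between the pads) lies 8 mm behind it; z points along the fingers, y is the line along which they close (so a half turn about z gives the same grasp; the last joint's range is limited). The gripper opens to 85 mm and grips with 20 to 120 N. Pads are 22 mm wide; open, the fingers measure 114 mm over their backs; the gripper's body (76 mm by 85 mm) begins 54 mm behind the grasp point. The pads swing forward as they close: fully open they stand 13 mm farther back than shut.
Start: joints at [-1.375, 0.417, -0.01, 1.614, 0.005, 1.111, -0.053], TCP at [0.147, 0.607, 0.242] pointing down, gripper open.
Joint ranges: [-2.81, 2.81], [-0.39, 2.02], [-1.27, 1.25], [0.06, 2.57], [-1.19, 4.33], [0.19, 2], [-2.82, 2.82]. Speed limits (rad/s): [1.89, 1.89, 2.39, 2.39, 3.01, 3.01, 3.01].

## Interface

Orientations are given as a 3x3 rotation matrix whose columns are the frame's x, y, z axes.
In Python, from workcell import manip gives the robot as it stands. Calls block until the motion is done:
- manip.reach(position, orientation): joint-space move of the TCP to a pose.
- manip.line_to(position, attitude=None, rate=0.15, force_limit=None): straight line of the TCP; attitude=None keeps the orientation; rate is the mean speed in m/s. With force_limit (N) it stops when the force on the tool has changed by that much, and returns True; else False.
- manip.move_joints(angles): joint-space move.
- manip.command_gripper(opening, force=None): opening from 0.0 (shut) to 1.0 (fully open); force is the grip in N (None keeps the last); returns when the fingers have stopped.
- manip.wait(seconds).
- manip.inverse_kinematics(position, orientation): joint angles nearest the present ones, or None.
- manip.camera(name): name is "scene" or "top" or "wrist"; returns (picture, depth): 420x560x3 uint8, red, green, blue; 420x560 float32, m along the optical axis (not along the pixel's ray), 0 where there is no reading.
- manip.calibration(name): a dict with "fx", "fy", "cx", "cy" (pixels), "R" (3x3) and "t" (3): a world point X has camera coordinates R X + t. Camera axes: x right, y down, z forward; pixel columns grow to the right and rows downward; lengths in m; the calibration is good to about 2 mm. A picture is of the moment at which its call begins: read the wrist's pose just before it. calibration takes no time and is no camera call; for the wrist camera it gives the pose at the moment of the call.
A pose or a line that the arm cannot do raises manip.PlanningError and nothing moves.
- manip.sign_off(): hands the job in; it is judged then, once.
Trained networks look in the newest picture that a camera, given by its name, has taken for a name from the list of things; names that differ only in an ending like _2 or _b are one class to them, and where a whole thing is asked for, a point or a joint stands for the part that bears it (a point fixed in the world has none). Each returns a list of dicts, best first, with "score" (0 to 1); they miss things now and then, are a little off and sometimes report something else, mostly with a low value. They report only what shows in the picture. A call takes as long as a camera call. They do not tell look-alikes from the thing itself.
- manip.recognise(label, camera): "box" ([left, top, width, height] in pixels, round what is visible of it).
Readings, each from a call of its own:
- manip.current_clock(): time.
- manip.current_joint_positions(): joint angles.
- manip.current_qd(): joint speeds.
- manip.current_effort(): joint torques, N m.
- manip.current_eef_pos(): TCP position.
- manip.current_orientation(): TCP orientation.
- manip.current_wrist_force(): force on the tool from outside, world axes, zero at the start.
- manip.current_ft_torque(): the same for the moment, N m.
- manip.current_finger_gap(): opening from 0.0 (shut) to 1.0 (fully open).
- manip.current_gripper_force(): force on a finger pad.
Only numpy, scipy, OpenCV 4.12 (cv2) and the standard library are available. Lean on these libraries where they do the work, as an engineer would, in place of code of your own. Each camera call takes 0.05 s, during which the arm holds its last target. There are 200 camera calls.

## Task

Push the dark wooden blank along the bench until it sits snug in the corner of the jig: its long side flat against the wooden fence and its end against the red stop, ready to be clamped. Only push it gently with the outside of the fingers, never take it between them or lift it, and leave the light blank, the bottle and the file where they are.

Things in the scene. Friction and masses are not known exactly. Their poses are not given: they have to be found in the camera images.
- dark_blank: the work: loose dark-brown wooden blank, 50 (its x) x 110 (its y) x 36 high (z) mm, about 0.14 kg, two small brass dots on top. Origin: centre of its underside. Slides on the bench and turns if pushed off-centre; pushed at its middle against the fence it turns flat to it. Either long side may face the fence. Gentle: under 80 N, impact peaks included.
- fence: straight light-wood fence with an aluminium strip on top, fixed to the bench, 28 mm high, 30 mm deep (x 0 to 30). Origin: on the bench under its working face, which looks to the robot. x points squarely through that face away from the robot, y along the face to the robot's left, z up. The face is the plane x = 0, from y = -260 to +240 mm.
- stop: red stop block fixed on the fence, black knob (52 mm high) over the fence. Origin: on the bench where its working face meets the fence face. Axes parallel to the fence's. The working face is the plane y = 0, looks to -y, spans x 0 to -50 mm; block 30 mm thick (y 0 to 30), 36 mm high. The finished blank's centre lies at x = -25, y = -55 mm here, axes parallel.
- light_blank: bystander: a loose blank of pale wood, same shape and size as the dark one (50 x 110 x 36 mm). Origin: centre of its underside. The two blanks lie side by side between the robot and the fence, in either order.
- bottle: bystander: loose upright amber bottle with a black cap, 52 mm across, 130 mm high, to the left of the stop. Origin: centre of its underside.
- file: bystander: loose file lying on the bench, 220 mm long along its x (handle towards -x), 24 mm wide, 20 mm high, to the right of the blanks. Origin: on its underside, at mid-length.
There are look-alikes about, which are no part of the job. Leave any green or purple look-alike of the dark_blank alone.

How it is judged:
At the end, for the whole second after the job is handed in: The dark blank lies flat on the bench and at rest, its centre within 3 mm of the place where its long side touches the fence and its end touches the stop, its long side within 0.04 rad of the fence; the light blank, the bottle and the file are within 15 mm of where they began (x of dark_blank in the frame of stop between -0.028 and -0.022 m and y of dark_blank in the frame of stop between -0.058 and -0.052 m and angle between the y axis of dark_blank and the y axis of fence, either way round below 0.04 rad and angle between dark_blank's own z axis and vertical below 0.05 rad and height (world z) of dark_blank below 0.003 m and linear speed of dark_blank below 0.01 m/s and distance of each of light_blank, bottle, file from where it was at the start of the episode below 0.015 m).
It fails at once if the dark blank is lifted off the bench (more than 6 mm) or tipped (more than 0.15 rad) (height (world z) of dark_blank above 0.006 m or angle between dark_blank's own z axis and vertical above 0.15 rad).
It fails at once if the dark blank is taken between the fingers (the grasp point between the pads comes inside or just above the top of the blank) (x of the grasp point in the frame of dark_blank between -0.02 and 0.02 m and y of the grasp point in the frame of dark_blank between -0.05 and 0.05 m and z of the grasp point in the frame of dark_blank below 0.05 m).
It fails at once if the dark blank is rammed: more than 80 N between the fingers and it (contact force between the fingers and dark_blank above 80 N).
It fails at once if the light blank, the bottle or the file is moved more than 15 mm (distance of any of light_blank, bottle, file from where it was at the start of the episode above 0.015 m).
It also fails if it takes over 64 s, if anything falls off the work surface, if the arm or the gripper's body presses on something with over 40 N, if the wrist force passes 120 N, or if a joint passes its speed limit or range.

## Working session

There is one attempt and no reset: what is moved stays moved. The work goes in short steps, each a Python script; the robot and the scene stay as the last script left them, time stands still between calls to the robot, and variables do not carry over. Pictures are saved under pics/ and viewed, at most 10 in all, crops included, and the job is handed in when it is done.

```bash
mkdir -p pics; ls
python3 - <<'E'
from workcell import manip
import cv2,numpy as np
for c in ("top","scene"):
    p,d=manip.camera(c); cv2.imwrite(f"pics/{c}0.png",p[:,:,::-1]); np.savez(f"{c}0.npz",p=p,d=d)
    for n in ("dark_blank","fence","stop","light_blank","bottle","file"):
        print(c,n,[(np.round(r["box"]).tolist(),round(r["score"],2)) for r in manip.recognise(n,c)][:4])
print(manip.calibration("top"),manip.current_orientation(),manip.current_clock())
E
```

```text
pics
top dark_blank [([292.0, 179.0, 55.0, 27.0], 0.89), ([417.0, 126.0, 43.0, 54.0], 0.69), ([299.0, 249.0, 49.0, 45.0], 0.67)]
top fence [([142.0, 118.0, 218.0, 47.0], 0.94)]
top stop [([152.0, 144.0, 25.0, 40.0], 0.68), ([294.0, 176.0, 55.0, 30.0], 0.35)]
top light_blank [([223.0, 190.0, 50.0, 40.0], 0.55)]
top bottle [([106.0, 190.0, 36.0, 26.0], 0.94), ([292.0, 179.0, 56.0, 29.0], 0.64)]
top file []
scene dark_blank [([223.0, 198.0, 47.0, 35.0], 0.97), ([108.0, 180.0, 51.0, 41.0], 0.93)]
scene fence [([179.0, 246.0, 223.0, 74.0], 0.89)]
scene stop [([364.0, 276.0, 22.0, 38.0], 0.72)]
scene light_blank [([291.0, 212.0, 48.0, 27.0], 0.74)]
scene bottle [([412.0, 251.0, 33.0, 40.0], 0.89)]
scene file [([172.0, 155.0, 45.0, 75.0], 0.71)]
{'fx': 523.0953741753688, 'fy': 523.0953741753688, 'cx': 278.66680831386384, 'cy': 209.11892107528422, 'R': array([[-0.0032487 , -0.99992913, -0.01145308],
       [-0.99809989,  0.00394706, -0.06149003],
       [ 0.06153088,  0.01123155, -0.99804198]]), 't': array([-0.03571643,  0.51214735,  1.16551731])} [[-9.71863420e-01  2.35545095e-01  1.70963912e-05]
 [ 2.35545094e-01  9.71863420e-01 -4.84376372e-05]
 [-2.80246051e-05 -4.30477967e-05 -9.99999999e-01]] 0.7
```

Run:
```python
import cv2
p=cv2.imread("pics/top0.png")
cv2.imwrite("pics/top0c.png",cv2.resize(p[90:330,80:480],(800,480),interpolation=cv2.INTER_CUBIC))
```

```text
(no output)
```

View pics/top0c.png

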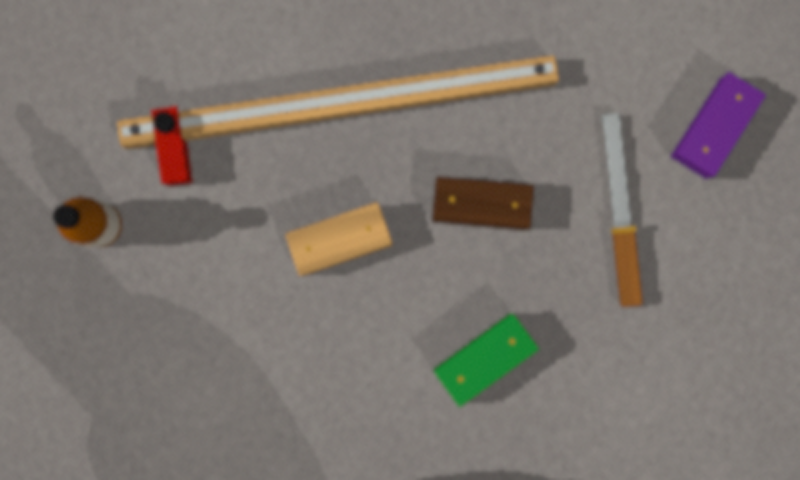

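View pics/scene0.png

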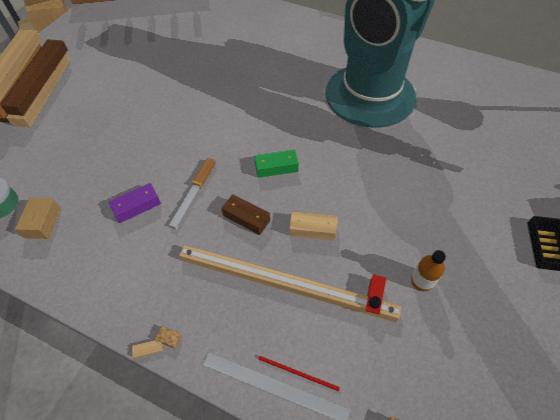

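The top crop shows the dark blank at full-image pixel (321,191), the light blank left of it at (249,210), and the fence above. The stop is at (166,163), the bottle at (120,200), the file at (390,195), and the green and purple decoys are clear. The networks' first dark_blank and stop boxes agree with this.

```bash
cat > h.py <<'E'
import numpy as np,cv2
def world(uv,C,z):
    uv=np.atleast_2d(uv).astype(float); R,t=np.array(C["R"]),np.array(C["t"])
    r=np.c_[(uv[:,0]-C["cx"])/C["fx"],(uv[:,1]-C["cy"])/C["fy"],np.ones(len(uv))]@R
    o=-R.T@t; return o+r*((z-o[2])/r[:,2])[:,None]
def cloud(d,C):
    v,u=np.indices(d.shape); P=np.stack([(u-C["cx"])/C["fx"]*d,(v-C["cy"])/C["fy"]*d,d],-1)
    return (P-np.array(C["t"]))@np.array(C["R"])
def rect(p,d,C,mask,z,box,tol=.006):
    "world rect of the top face at height z: centre, (long,short), long-axis angle, pixel count"
    W=cloud(d,C); m=mask&(abs(W[...,2]-z)<tol)&(d>0); l,t,w,h=map(int,box)
    k=np.zeros_like(m); k[max(t,0):t+h,max(l,0):l+w]=1; m&=k
    n,L,S,_=cv2.connectedComponentsWithStats(m.astype(np.uint8)); i=1+S[1:,4].argmax()
    q=np.argwhere(L==i)[:,::-1]; X=world(q,C,z)[:,:2]
    c,s,a=cv2.minAreaRect((X*1000).astype(np.float32)); 
    if s[0]<s[1]: s=s[::-1]; a+=90
    return np.array(c)/1000,np.array(s),(a+90)%180-90,len(q)
E
python3 - <<'E'
from h import *; from workcell import manip
z=np.load("top0.npz"); p,d=z["p"],z["d"]; C=manip.calibration("top")
hsv=cv2.cvtColor(p,cv2.COLOR_RGB2HSV); H,S,V=[hsv[...,i] for i in range(3)]
W=cloud(d,C)
for n,z0,b,m in [("dark",.036,(285,165,75,50),(S>90)&(V<130)),("light",.036,(215,185,65,50),(S>60)&(V>130)),
  ("stop",.036,(150,135,35,55),((H<8)|(H>170))&(S>150)),("fence",.029,(130,110,240,60),V>0),("file",.015,(375,135,35,115),V>0)]:
    try: print(n,*rect(p,d,C,m,z0,b,.008))
    except Exception as e: print(n,e)
# fence face edge: robot-side edge of near points
k=np.zeros(d.shape,bool);k[110:170,130:370]=1
E
```

```text
dark [ 0.55077313 -0.13267635] [107.55500031  49.08374786] 84.54953002929688 1051
light [0.51079431 0.02871049] [109.49182892  49.66026306] -71.1658763885498 1096
stop [0.61583557 0.21743309] [85.07269287 31.19361877] 11.113227844238281 393
fence [0.65517743 0.02906932] [498.72341919  60.41355133] -82.66648244857788 2974
file [ 0.54338947 -0.28966714] [219.33459473  26.35803223] 4.70671272277832 884
```

Run:
```python
from h import *; from workcell import manip
z=np.load("top0.npz"); p,d=z["p"],z["d"]; C=manip.calibration("top"); W=cloud(d,C)
print("stop region check", np.median(W[165:175,165:172,2]))
th=np.deg2rad(7.3); fx=np.array([np.cos(th),np.sin(th),0]); fy=np.array([-np.sin(th),np.cos(th),0])
R=np.c_[-fx,fy,[0,0,-1]]
manip.reach([.5,.08,.34],R); manip.command_gripper(0.0)
C=manip.calibration("wrist"); p,d=manip.camera("wrist"); np.savez("w1.npz",p=p,d=d,**{k:np.array(v) for k,v in C.items()})
cv2.imwrite("pics/w1.png",p[:,:,::-1])
for n in ("fence","stop","dark_blank"): print(n,[(np.round(r["box"]).tolist(),round(r["score"],2)) for r in manip.recognise(n,"wrist")][:3])
print(manip.current_eef_pos(),manip.current_clock())
```

```text
stop region check 0.0363107497746052
fence []
stop [([350.0, 217.0, 27.0, 59.0], 0.86)]
dark_blank [([66.0, 0.0, 108.0, 87.0], 0.91), ([79.0, 149.0, 90.0, 54.0], 0.6)]
[0.49999731 0.0800113  0.3400056 ] 3.9583
```

View pics/w1.png

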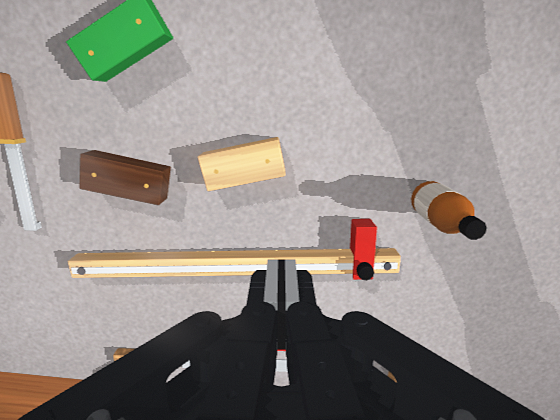

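The wrist picture has the robot side up. The fence runs along row ~262, the red stop is at (363,240) with its working face at its left edge (u≈351), the dark blank is at (125,177) and the light blank at (242,165).

Run:
```python
from h import *
z=np.load("w1.npz"); p,d=z["p"],z["d"]; C={k:z[k] for k in("R","t","cx","cy","fx","fy")}
W=cloud(d,C); hsv=cv2.cvtColor(p,cv2.COLOR_RGB2HSV); H,S,V=[hsv[...,i] for i in range(3)]
# fence robot-side top edge: per column, first row with z>0.022
us=[];E=[]
for u in list(range(80,240))+list(range(320,340)):
    r=np.where(W[235:290,u,2]>.024)[0]
    if len(r): us.append(u);E.append(world([u,235+r[0]-.5],C,.028)[0,:2])
E=np.array(E)
vx,vy,x0,y0=cv2.fitLine(E.astype(np.float32),cv2.DIST_HUBER,0,.01,.01).ravel()
print("face dir",np.rad2deg(np.arctan2(vy,vx)),"pt",x0,y0,"x at y=0",x0-y0*vx/vy,"res",np.std((E-[x0,y0])@[-vy,vx]))
print("fence ends",world([[69,265],[400,262]],C,.028)[:,:2])
m=(((H<8)|(H>170))&(S>150)&(V>60))
sy=[]
for r in range(222,248):
    c=np.where(m[r,335:395]&(abs(W[r,335:395,2]-.036)<.006))[0]
    if len(c): sy.append(np.r_[world([335+c[0]-.5,r],C,.036)[0,:2],world([335+c[-1]+.5,r],C,.036)[0,:2]])
sy=np.array(sy); print(sy[::6].round(4))
th=np.arctan2(vy,vx); th=th if th>0 else th+np.pi; fy=np.array([np.cos(th),np.sin(th)]);fx=np.array([fy[1],-fy[0]])
f0=np.array([x0,y0]); print("face along y",(sy[:,:2]-f0)@fy,"back",np.median((sy[:,2:]-f0)@fy))
ye=np.median((sy[:,:2]-f0)@fy); yb=np.median((sy[:,2:]-f0)@fy)
org=f0+fy*ye; print("stop origin",org,"th",np.rad2deg(th),"yb-ye",yb-ye, "x extent",(sy[0,:2]-org)@fx)
D=rect(p,d,C,(S>60)&(V<130),.036,(75,140,100,70)); L=rect(p,d,C,(S>50)&(V>130),.036,(190,130,100,65))
for n,q in (("dark",D),("light",L)): print(n,*q,"in stop",(q[0]-org)@fx,(q[0]-org)@fy)
```

```text
face dir -81.68842 pt 0.66433275 -0.065087974 x at y=0 0.654824 res 0.0064711172095697975
fence ends [[ 0.69743913 -0.21811732]
 [ 0.62847898  0.27681847]]
[[0.5751 0.199  0.572  0.223 ]
 [0.5847 0.1966 0.5809 0.2264]
 [0.5939 0.1984 0.59   0.2284]
 [0.6031 0.2003 0.5994 0.229 ]]
face along y [0.27420457 0.27144645 0.27153071 0.27161514 0.27027269 0.27178454
 0.27043945 0.2705231  0.27203997 0.27069091 0.27077508 0.27085943
 0.27094395 0.27102866 0.27111354 0.27119861 0.26983864 0.27136927
 0.27145488 0.27009085 0.27017528 0.27025989 0.27179913] back 0.3008148524616981
stop origin [0.62515389 0.20309396] th 98.31157 yb-ye 0.029786194730616222 x extent -0.05012526124821277
dark [ 0.55026178 -0.13172223] [112.22660065  51.89951706] 84.59712982177734 2983 in stop -0.1225052247246877 -0.3204733602313418
light [0.51085211 0.02833833] [110.14771271  50.66681671] -71.26484680175781 3061 in stop -0.13836321924137263 -0.1563970776946481
```

Run:
```python
from h import *
z=np.load("w1.npz"); p,d=z["p"],z["d"]; C={k:z[k] for k in("R","t","cx","cy","fx","fy")}
W=cloud(d,C); S=cv2.cvtColor(p,cv2.COLOR_RGB2HSV)[...,1].astype(int)
E=[];zz=[]
for u in list(range(85,235))+list(range(322,340)):
    r=np.where((abs(W[235:290,u,2]-.029)<.005))[0]
    if len(r): E.append(world([u,235+r[0]-.5],C,.028)[0,:2]);zz.append(235+r[0])
E=np.array(E); print(zz[::10])
k=np.ones(len(E),bool)
for _ in range(6):
    a,b=np.polyfit(E[k,1],E[k,0],1); res=E[:,0]-a*E[:,1]-b; k=abs(res-np.median(res[k]))<max(.0015,2*np.std(res[k]))
print("x=",a,"y+",b,"ang",np.rad2deg(np.arctan2(1,a)),k.sum(),len(k),np.std(res[k]))
print("rows sat",[(u,S[245:268,u].tolist()) for u in (100,200)])
```

```text
[np.int64(259), np.int64(258), np.int64(259), np.int64(258), np.int64(258), np.int64(258), np.int64(258), np.int64(258), np.int64(258), np.int64(258), np.int64(257), np.int64(257), np.int64(257), np.int64(257), np.int64(257), np.int64(256), np.int64(255)]
x= -0.14665317655312546 y+ 0.6548130351305222 ang 98.34313493238272 167 168 0.000585748964894771
rows sat [(100, [8, 11, 12, 8, 12, 8, 8, 19, 122, 115, 114, 116, 108, 112, 115, 110, 93, 91, 89, 92, 97, 95, 26]), (200, [9, 9, 10, 11, 12, 11, 104, 120, 117, 118, 116, 118, 118, 115, 89, 81, 84, 90, 93, 96, 47, 13, 5])]
```

```bash
cat >> h.py <<'E'
th=np.deg2rad(8.34); fx=np.array([np.cos(th),np.sin(th),0]); fy=np.array([-np.sin(th),np.cos(th),0])
org=np.array([.6251,.2031,0]); R=np.c_[-fx,fy,[0,0,-1]]
def S(x,y,z): return org+fx*x+fy*y+np.array([0,0,z])
def F(w): w=np.array(w)-org; return np.round([w@fx,w@fy,w[2]],4)
E
python3 - <<'E'
from h import *; from workcell import manip
manip.reach(S(-.185,-.3205,.15),R); manip.line_to(S(-.185,-.3205,.02),rate=.12)
print(F(manip.current_eef_pos()))
hit=manip.line_to(S(-.055,-.3205,.02),rate=.035,force_limit=8)
print(hit,F(manip.current_eef_pos()),manip.current_wrist_force(),manip.current_clock())
p,d=manip.camera("top"); C=manip.calibration("top"); cv2.imwrite("pics/t2.png",cv2.resize(p[90:330,80:480,::-1],(800,480)))
E
```

```text
[-0.1846 -0.3207  0.0206]
True [-0.0604 -0.3204  0.0196] [-0.42324243 -0.85391414 -0.26734331] 9.4917
```

View pics/t2.png

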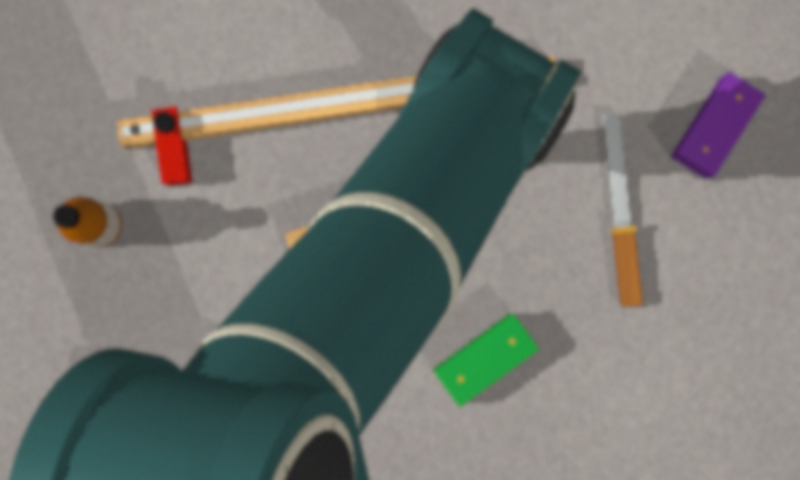

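The arm hides the blank in this view; only the clear left part of the fence and the stop (172,145 in the crop) can be seen. The finger stopped at x=-60.4 mm, which is what contact flush with the fence should give. I'll raise it and check with the wrist camera.

```bash
cat >> h.py <<'E'
def look(manip,f):
    C=manip.calibration("wrist"); p,d=manip.camera("wrist"); cv2.imwrite(f"pics/{f}.png",p[:,:,::-1])
    s=cv2.cvtColor(p,cv2.COLOR_RGB2HSV); b=manip.recognise("dark_blank","wrist")
    for r in b[:2]:
        l,t,w,h=r["box"]
        try:
            c,sz,a,n=rect(p,d,C,(s[...,1]>60)&(s[...,2]<130)&(s[...,0]<25),.036,(l-12,t-12,w+24,h+24))
            print("dark?",round(r["score"],2),F([*c,0]),sz,"ang rel",a%180-98.34,n)
        except Exception as e: print("box",r["box"],e)
E
python3 - <<'E'
from h import *; from workcell import manip
manip.line_to(S(-.08,-.3205,.02)); manip.line_to(S(-.10,-.34,.2),rate=.2); manip.reach(S(-.06,-.43,.22),R)
look(manip,"w2"); print(manip.current_clock())
E
```

```text
dark? 0.67 [-0.0247 -0.3162  0.    ] [110.753479    50.00842285] ang rel -0.03170188903808935 4972
box [60.3, 107.6, 112.1, 114.7] attempt to get argmax of an empty sequence
11.4583
```

View pics/w2.png

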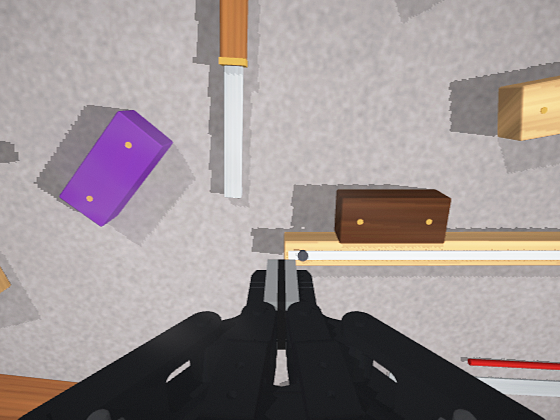

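The picture shows the dark blank (393,217) flat on the fence, at (-24.7,-316) mm in the stop frame. The file at (233,120) and the purple block are clear of the descent point. Next I push the end toward the stop.

Run:
```python
from h import *; from workcell import manip
manip.reach(S(-.026,-.405,.12),R); manip.line_to(S(-.026,-.405,.02),rate=.1)
hit=manip.line_to(S(-.025,-.150,.02),rate=.05,force_limit=8)
print(hit,F(manip.current_eef_pos()),manip.current_wrist_force(),manip.current_clock())
if not hit: print(manip.line_to(S(-.025,-.118,.02),rate=.025,force_limit=8))
print(F(manip.current_eef_pos()),manip.current_wrist_force(),manip.current_clock())
manip.line_to(manip.current_eef_pos()-fy*.03); manip.line_to(S(-.06,-.18,.22),rate=.2)
look(manip,"w3"); print(manip.current_clock())
```

```text
False [-0.0249 -0.15    0.02  ] [ 0.07619834 -0.40123416 -0.73617011] 18.3667
True
[-0.0252 -0.1232  0.0198] [ 1.02515561 -2.01510448  1.66364611] 19.3667
dark? 0.74 [-0.0187 -0.0548  0.    ] [111.37987518  62.69235611] ang rel -0.24030574798584325 5040
20.9917
```

View pics/w3.png

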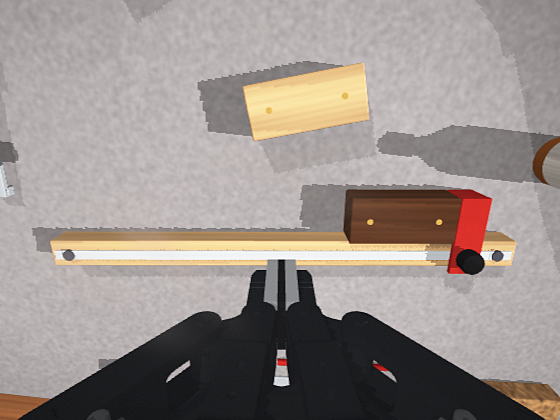

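The blank (400,217) now sits against the fence and touches the red stop (470,230); the light blank hasn't moved. One gentle seating push on each side, then a last check.

Run:
```python
from h import *; from workcell import manip
manip.reach(S(-.085,-.055,.14),R); manip.line_to(S(-.085,-.055,.02),rate=.1)
print(manip.line_to(S(-.054,-.055,.02),rate=.03,force_limit=8),F(manip.current_eef_pos()))
manip.line_to(S(-.085,-.055,.02)); manip.line_to(S(-.085,-.055,.14),rate=.2)
manip.reach(S(-.025,-.15,.14),R); manip.line_to(S(-.025,-.15,.02),rate=.1)
print(manip.line_to(S(-.025,-.117,.02),rate=.03,force_limit=8),F(manip.current_eef_pos()))
manip.line_to(S(-.025,-.15,.02)); manip.line_to(S(-.06,-.18,.22),rate=.2)
C=manip.calibration("wrist"); p,d=manip.camera("wrist"); cv2.imwrite("pics/w4.png",p[:,:,::-1])
s=cv2.cvtColor(p,cv2.COLOR_RGB2HSV); m=(s[...,1]>60)&(s[...,2]<130)&(s[...,0]<25)
c,sz,a,n=rect(p,d,C,m,.036,(330,180,145,64),.004); print(F([*c,0]),sz,a%180-98.34)
c,sz,a,n=rect(p,d,C,(s[...,1]>50)&(s[...,2]>130),.036,(230,50,150,100)); print("light",c,a)
print(manip.current_clock())
```

```text
True [-0.0602 -0.0551  0.0195]
True [-0.0252 -0.1232  0.0198]
[-0.0242 -0.0545  0.    ] [111.18584442  50.5751152 ] -0.6816852951049839
light [0.51123596 0.02808632] -71.25753784179688
29.1417
```

View pics/w4.png

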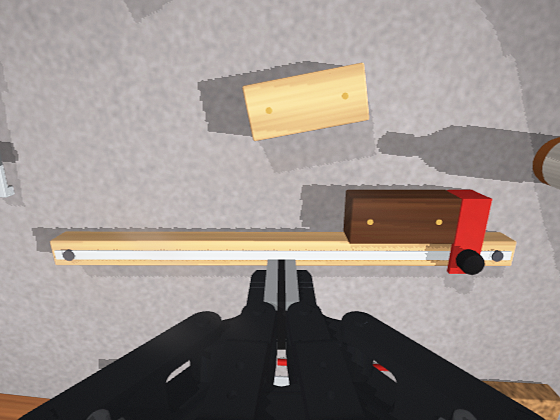

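The picture is unchanged: the blank (400,217) is flush to the fence and the stop, measured at (-24.2,-54.5) mm and 0.012 rad. The light blank is where it was.

```bash
python3 -c "
from workcell import manip
print(manip.sign_off())"
```

```text
the job is handed in; nothing more can be done
None
```

The dark blank is snug in the jig corner, flat against the fence and touching the stop, measured within 1 mm and about 0.01 rad of the target; the light blank has not moved, the bottle and file were not touched but I did not re-measure them, and the job is handed in (no verdict was returned).

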